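# Pin a pack of cymbal blanks on the anvil

### The job

Three bronze blanks lie in an untidy pile on the small anvil. Line up their holes, then put the locating pin from the wooden holder down through all three and on into the bore hidden in the anvil below them, fully home with its head resting flat on the top blank, and let go. Do not let a blank fall off the anvil, and leave the hammer, jar and cup where they are.

Things in the scene. Friction and masses are not known exactly. Their poses are not given: they have to be found in the camera images.
- anvil: Small anvil fixed to the bench: a wooden stump 120 mm across, 60 mm high, with an upright round steel post 44 mm across on its middle; the post's flat top is 120 mm above the bench. Origin: on the post's axis at bench height, z up. A round throat 28 mm across opens in the post's top, under the blanks.
- post_top (a point): Middle of the post's top. From 3 mm below it a fixed brass bush fills the throat. Its bore (14 mm across, 1 mm chamfer, 37 mm deep) is centred 5 mm off the post's axis in an unknown direction, new each time, unrelated to the anvil's yaw and hidden: find it by feel. The pin, once through the blanks, can be moved sideways in the throat and drags the loose blanks along.
- holder: Wooden block fixed to the bench, 64 x 64 mm and 55 mm high, with an upright 15 mm hole through its middle in which the pin stands. Origin: centre of its underside.
- pin_head (a point): Loose steel locating pin, 220 g; it starts upright in the holder. Head: round, 26 mm across, 46 mm high, dark with a red band, to be gripped; this point is on the axis half-way up the head, 23 mm above the shoulder (the head's flat underside, which starts resting on the holder's top). Below the shoulder is a shank 12 mm across and 45 mm long. z is the pin's axis, up towards the head.
- pin_tip (a point): Lower end of the pin's shank, on its axis, 68 mm below pin_head. The last 5 mm taper from 12 to 8 mm across.
- blank1_c (a point): Centre, half-way up, of the bottom blank: a flat bronze disc 56 mm across and 6 mm thick (about 120 g) with a round 15 mm hole in its middle. Starts flat in the pile on the anvil, its centre up to about 8 mm from the post's axis. The disc overhangs the 44 mm post, so fingers can reach down past the pile's edge beside the post.
- blank2_c (a point): Centre, half-way up, of the middle blank: a flat bronze disc 56 mm across and 6 mm thick (about 120 g) with a round 15 mm hole in its middle. Starts flat in the pile on the anvil, its centre up to about 8 mm from the post's axis. The disc overhangs the 44 mm post, so fingers can reach down past the pile's edge beside the post.
- blank3_c (a point): Centre, half-way up, of the top blank: a flat bronze disc 56 mm across and 6 mm thick (about 120 g) with a round 15 mm hole in its middle. Starts flat in the pile on the anvil, its centre up to about 8 mm from the post's axis. The disc overhangs the 44 mm post, so fingers can reach down past the pile's edge beside the post.
- hammer: Bystander: hammer about 260 mm long lying on the bench, origin under its middle. Leave alone.
- jar: Bystander: amber jar with a red lid, 54 mm across, 75 mm high, origin at the centre of its underside. Leave alone.
- tin: Bystander: open copper cup, 60 mm across, 45 mm high, origin at the centre of its underside. Leave alone.

How it is judged:
At the end, for the whole second after the job is handed in: Pin upright (0.06 rad), tip 24.5 to 32 mm below the anvil's top (27 mm is fully home, head on the pack) and within 10 mm of the post's axis; three blanks flat (0.06 rad) on the anvil, centres 0 to 19 mm above its top, within 3.5 mm of the pin's axis; pin and blanks released and at rest (z of pin_tip in the frame of anvil between 0.088 and 0.0955 m and horizontal distance between pin_tip and anvil below 0.01 m and angle between each of pin_tip, blank1_c, blank2_c, blank3_c's own z axis and vertical below 0.06 rad and linear speed of each of pin, blank1, blank2, blank3 below 0.02 m/s and horizontal distance between each of blank1_c, blank2_c, blank3_c and pin_tip below 0.0035 m and z of blank1_c in the frame of anvil between 0.12 and 0.139 m and z of blank2_c in the frame of anvil between 0.12 and 0.139 m and z of blank3_c in the frame of anvil between 0.12 and 0.139 m); the robot touches nothing.
It fails at once if the hammer is pushed more than 30 mm from its place (distance of hammer from where it was at the start of the episode above 0.03 m).
It fails at once if the amber jar is pushed more than 30 mm from its place (distance of jar from where it was at the start of the episode above 0.03 m).
It fails at once if the copper cup is pushed more than 30 mm from its place (distance of tin from where it was at the start of the episode above 0.03 m).
It fails at once if a blank falls off the anvil (z of any of blank1_c, blank2_c, blank3_c in the frame of anvil below 0.105 m).
It also fails if it takes over 64 s, if anything falls off the work surface, if the arm or the gripper's body presses on something with over 40 N, if the wrist force passes 120 N, or if a joint passes its speed limit or range.

### The arm

A 6-joint arm with a two-finger parallel gripper is mounted at the origin on the work surface. World frame = base frame: x ahead of the robot, y to its left, z up, the work surface at z = 0. Lengths are in m, angles in rad, forces in N, time in s.
With the tool pointing down it reaches from about 0.3 to 0.775 m from the base axis. Payload 14.6 kg.
Tool frame: the origin (TCP) lies midway between the tips of the shut fingers; the grasp point (between the pads) lies 19 mm behind it; z points along the fingers, y is the line along which they close (so a half turn about z gives the same grasp; the last joint's range is limited). The gripper opens to 85 mm and grips with 20 to 120 N. Pads are 22 mm wide; open, the fingers measure 114 mm over their backs; the gripper's body (76 mm by 85 mm) begins 54 mm behind the grasp point. The pads swing forward as they close: fully open they stand 13 mm farther back than shut.
Start: joints at [-1.275, 0.3, 1.521, -0, 1.321, -0.067], TCP at [0.195, -0.514, 0.231] pointing down, gripper open.
Joint ranges: [-3.03, 3.03], [-0.79, 2.21], [0.23, 2.52], [-1.04, 4.18], [0, 3.07], [-2.55, 2.55]. Speed limits (rad/s): [2.22, 2.22, 2.57, 3.14, 3.14, 3.14].

### API

Orientations are given as a unit quaternion [w, x, y, z].
In Python, from workcell import robot gives the robot as it stands.
- The arm moves only by the tool servo_tool, never from a script. Its argument "commands" is a list that holds one entry, the list of rows, each a list of 7 numbers: the shift along the tool's x, y, z in units of 0.6 m (1.0 is 0.6 m), then the turn, a rotation vector about the tool's x, y, z in units of 8 degrees (1.0 is 8 degrees), then the finger opening in mm, from 0 to 85.4. A call has exactly 8 rows; each row shifts and turns the commanded pose from where the row before left it, along the tool's axes as they then stand; what a row does not reach is not made up. A row lasts 1/10 s, in which the tool goes at most 50 mm and 8.59 degrees, less where a joint would pass 70% of its speed; a pose out of reach is approached as far as the arm can. A call with a number of a shift or a turn outside -1 to 1 is refused whole. A call with a gripper value outside its range is refused whole. The fingers move at their own pace and stop on an object; "squeeze" is the grip in N (left out, the last holds). Time passes only in rows, so rows that do not move let the fingers close, or fill a call up. It gives the time, the measured TCP pose, the force, the opening and the grip force at its end, in the units of the state.
- robot.sense(): the state, without advancing time (a new reading comes with each control period).
- robot.camera(name): name is "scene" or "top" or "wrist"; returns (picture, depth): 384x512x3 uint8, blue, green, red; 384x512 float32, m along the optical axis (not along the pixel's ray), 0 where there is no reading.
- robot.camera_params(name): a dict with "intrinsics" (3x3 intrinsics, pixels), "pose" (4x4, takes a point from camera to world coordinates); the wrist camera has in their place "mount" (4x4, takes a point from camera to tool coordinates, whose origin is the TCP and whose axes are the flange's). Camera axes: x right, y up, looking along -z (the intrinsics and any distortion apply to the point x, -y, -z); pixel columns grow to the right and rows downward; lengths in m; the calibration is good to about 2 mm. A picture is of the moment at which its call begins: read the wrist's pose just before it. camera_params takes no time and is no camera call.
- robot.close_job(): hands the job in; it is judged then, once.
The state is a dict: "t": time; "qpos": joint angles; "joint_velocities": joint speeds; "effort": joint torques, N m; "eef_pos": TCP position; "orientation": TCP orientation; "force": force on the tool from outside, world axes, zero at the start; "wrist_torque": the same for the moment, N m; "gripper_width": finger opening in m; "grip_force": force on a finger pad.
Only numpy, scipy, OpenCV 4.12 (cv2) and the standard library are available. Lean on these libraries where they do the work, as an engineer would, in place of code of your own. Each camera call takes 0.05 s, during which the arm holds its last target. There are 200 camera calls.

## Working session

There is one attempt and no reset: what is moved stays moved. The work goes in short steps, Python scripts to look and compute and a tool call to move; the robot and the scene stay as the last step left them, time stands still between calls to the robot, and variables do not carry over. Pictures are saved under pics/ and viewed, at most 10 in all, crops included, and the job is handed in when it is done.

Besides the shell and the picture viewer there is one more tool, called by a JSON object that holds its "api" and its "payload", one argument or row to a line. servo_tool: Moves the arm, as the interface text tells. Its arguments: {"type":"object","properties":{"commands":{"type":"array","items":{"type":"array","items":{"type":"array","items":{"type":"number"}}}},"squeeze":{"type":"number"}},"required":["commands"]}

```bash
ls; mkdir -p pics; cat > h.py <<'E'
import numpy as np, cv2
from workcell import robot
from scipy.spatial.transform import Rotation as R
def T_tool(s):
    q=s["orientation"]; T=np.eye(4); T[:3,:3]=R.from_quat([q[1],q[2],q[3],q[0]]).as_matrix(); T[:3,3]=s["eef_pos"]; return T
def shot(name):
    s=robot.sense(); p=robot.camera_params(name); im,d=robot.camera(name)
    T=np.array(p["pose"]) if "pose" in p else T_tool(s)@np.array(p["mount"])
    return im,d,np.array(p["intrinsics"]),T,p
def plane(uv,K,T,z):
    uv=np.atleast_2d(uv).astype(float); r=np.c_[(uv[:,0]-K[0,2])/K[0,0],-(uv[:,1]-K[1,2])/K[1,1],-np.ones(len(uv))]@T[:3,:3].T
    o=T[:3,3]; return o+r*((z-o[2])/r[:,2])[:,None]
def cloud(d,K,T):
    v,u=np.indices(d.shape); P=np.stack([(u-K[0,2])/K[0,0]*d,-(v-K[1,2])/K[1,1]*d,-d],-1)
    return P@T[:3,:3].T+T[:3,3]
E
python3 - <<'E'
from h import *
s=robot.sense(); print({k:np.round(v,4) for k,v in s.items()})
ims=[]
for n in ["top","scene"]:
    im,d,K,T,p=shot(n); print(n,K.tolist(),np.round(T,3).tolist(),[k for k in p]); cv2.imwrite(f"pics/{n}0.png",im); np.savez(f"{n}0.npz",im=im,d=d,K=K,T=T)
p=robot.camera_params("wrist");print(p)
E
```

```text
pics
{'t': np.float64(0.0), 'qpos': array([-1.2746,  0.3005,  1.5216,  0.    ,  1.3207, -0.0666]), 'joint_velocities': array([ 0.0008, -0.0012, -0.0005,  0.0006,  0.001 ,  0.    ]), 'effort': array([-1.70000e-03, -5.43501e+01, -3.61798e+01, -2.00000e-04,
        4.00000e-03, -1.00000e-04]), 'eef_pos': array([ 0.1951, -0.514 ,  0.2307]), 'orientation': array([-6.000e-04,  9.836e-01,  1.804e-01, -1.000e-04]), 'force': array([-0.209 ,  0.1873,  0.1867]), 'wrist_torque': array([ 0.0045, -0.013 ,  0.0048]), 'grip_force': np.float64(0.0), 'gripper_width': np.float64(0.0857)}
top [[421.938348564347, 0.0, 259.8024070686103], [0.0, 421.938348564347, 198.1701525093425], [0.0, 0.0, 1.0]] [[-0.022, 0.986, -0.164, 0.488], [-1.0, -0.023, -0.001, 0.018], [-0.004, 0.164, 0.986, 0.836], [0.0, 0.0, 0.0, 1.0]] ['intrinsics', 'pose']
scene [[383.1980007696299, 0.0, 248.39656125761556], [0.0, 383.1980007696299, 192.32002408706506], [0.0, 0.0, 1.0]] [[0.768, -0.371, 0.522, 1.038], [0.64, 0.442, -0.629, -0.513], [0.003, 0.817, 0.577, 0.607], [0.0, 0.0, 0.0, 1.0]] ['intrinsics', 'pose']
{'intrinsics': array([[314.53783824,   0.        , 259.62990126],
       [  0.        , 314.53783824, 192.35413384],
       [  0.        ,   0.        ,   1.        ]]), 'mount': array([[ 5.71894830e-04,  9.52601299e-01,  3.04221033e-01,
         7.87271496e-02],
       [ 9.99999820e-01, -5.99202841e-04, -3.59384262e-06,
        -7.27870713e-05],
       [ 1.78866608e-04,  3.04220981e-01, -9.52601471e-01,
        -1.42529989e-01],
       [ 0.00000000e+00,  0.00000000e+00,  0.00000000e+00,
         1.00000000e+00]])}
```

View pics/top0.png

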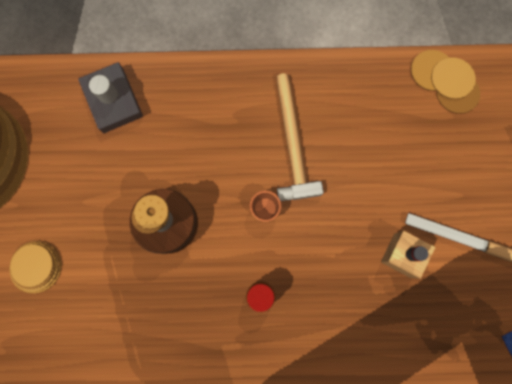

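View pics/scene0.png

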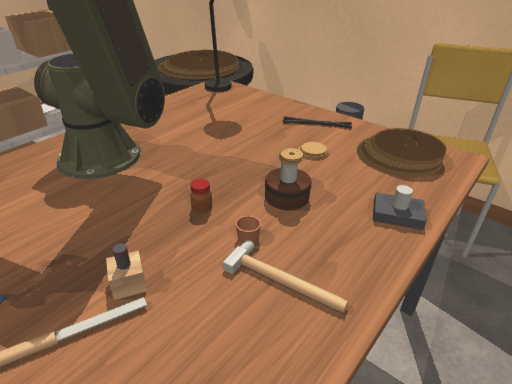

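The top view shows the pile at (151,213) on the stump (163,220), the pin head at (417,254) in its holder, the cup at (265,206), the jar at (261,297) and the hammer above. The scene view shows the same layout, with the pin head at (121,256) and the pile at (290,156). Next I'll measure positions.

```bash
python3 - <<'E'
from h import *
for n in ["top","scene"]:
    f=np.load(n+"0.npz"); im,d,K,T=f["im"],f["d"],f["K"],f["T"]; hsv=cv2.cvtColor(im,cv2.COLOR_BGR2HSV); P=cloud(d,K,T)
    print(n,"bench z",np.round([P[v,u,2] for u,v in [(350,150),(200,300)]],4))
    # regions by depth cloud
    def reg(c,r,zlo,zhi):
        m=(np.hypot(P[...,0]-c[0],P[...,1]-c[1])<r)&(P[...,2]>zlo)&(P[...,2]<zhi)&(d>0); return m
    f0=np.load("top0.npz"); Pt=cloud(f0["d"],f0["K"],f0["T"])
    for nm,uv,r,lo,hi in [("pile",(146,206),.05,.128,.15),("stump",(185,225),.09,.05,.066),("pinhead",(417,252),.035,.085,.12),("holder",(401,256),.05,.045,.062),("jar",(261,297),.05,.06,.09),("cup",(265,206),.05,.035,.06)]:
        c=Pt[uv[1],uv[0]]; m=reg(c,r,lo,hi); Q=P[m]
        if len(Q)<5: print(nm,"few",c); continue
        cc,rr=cv2.minEnclosingCircle((Q[:,:2]*1000).astype(np.float32))
        print(nm,len(Q),"seed",c.round(3),"mean",Q.mean(0).round(4),"zmed",np.median(Q[:,2]).round(4),"encl",np.round(cc,1),round(rr,1))
E
```

```text
top bench z [-0.0002 -0.0001]
pile 1070 seed [0.595 0.209 0.139] mean [0.5809 0.2039 0.1371] zmed 0.1381 encl [581.3 204.6] 32.7
stump 1966 seed [0.57  0.158 0.062] mean [0.5715 0.1849 0.06  ] zmed 0.0604 encl [580.  203.1] 61.3
pinhead 215 seed [ 0.51  -0.251  0.1  ] mean [ 0.5067 -0.2537  0.0995] zmed 0.1006 encl [ 507.  -255.2] 13.1
holder 956 seed [ 0.504 -0.237  0.054] mean [ 0.5059 -0.2489  0.0549] zmed 0.0552 encl [ 507.2 -255.4] 44.6
jar 596 seed [0.438 0.021 0.074] mean [0.437  0.0227 0.0754] zmed 0.0755 encl [436.8  22.9] 23.8
cup 252 seed [0.61  0.009 0.005] mean [0.6071 0.0099 0.0438] zmed 0.0446 encl [604.4  10. ] 29.6
scene bench z [-0.0026 -0.0016]
pile 235 seed [0.595 0.209 0.139] mean [0.5872 0.1967 0.1349] zmed 0.1354 encl [582.4 199.7] 33.7
stump 715 seed [0.57  0.158 0.062] mean [0.5875 0.1822 0.0572] zmed 0.0574 encl [579.7 198.2] 60.8
pinhead 174 seed [ 0.51  -0.251  0.1  ] mean [ 0.5111 -0.2602  0.096 ] zmed 0.0982 encl [ 507.6 -259.6] 14.1
holder 614 seed [ 0.504 -0.237  0.054] mean [ 0.5141 -0.258   0.053 ] zmed 0.0531 encl [ 508.4 -257.7] 43.8
jar 235 seed [0.438 0.021 0.074] mean [0.4418 0.0162 0.0706] zmed 0.0723 encl [438.   19.1] 24.7
cup 187 seed [0.61  0.009 0.005] mean [0.6051 0.0076 0.0404] zmed 0.0408 encl [604.6   8.5] 30.9
```

{"api": "servo_tool", "payload": {
  "commands": [
    [[0.046, -0.04, -0.0015, 0, 0, 0, 85], [0.046, -0.04, -0.0015, 0, 0, 0, 85], [0.046, -0.04, -0.0015, 0, 0, 0, 85], [0.046, -0.04, -0.0015, 0, 0, 0, 85], [0.046, -0.04, -0.0015, 0, 0, 0, 85], [0.046, -0.04, -0.0015, 0, 0, 0, 85], [0.046, -0.04, -0.0015, 0, 0, 0, 85], [0.046, -0.04, -0.0015, 0, 0, 0, 85]]
  ]
}}

```text
t: 0.9
eef_pos: [0.3338, -0.2549, 0.2384]
orientation: [-0.0, 0.984, 0.18, -0.0]
force: [0.4, -0.1, -0.2]
gripper_width: 0.085
grip_force: 0.0
```

{"api": "servo_tool", "payload": {
  "commands": [
    [[0.046, -0.04, -0.0015, 0, 0, 0, 85], [0.046, -0.04, -0.0015, 0, 0, 0, 85], [0.046, -0.04, -0.0015, 0, 0, 0, 85], [0.046, -0.04, -0.0015, 0, 0, 0, 85], [0.046, -0.04, -0.0015, 0, 0, 0, 85], [0.046, -0.04, -0.0015, 0, 0, 0, 85], [0.046, -0.04, -0.0015, 0, 0, 0, 85], [0.046, -0.04, -0.0015, 0, 0, 0, 85]]
  ]
}}

```text
t: 1.7
eef_pos: [0.4722, 0.0031, 0.2456]
orientation: [-0.0, 0.984, 0.18, -0.0]
force: [-0.1, -0.7, 0.2]
gripper_width: 0.0854
grip_force: 0.0
```

{"api": "servo_tool", "payload": {
  "commands": [
    [[0.046, -0.04, -0.0015, 0, 0, 0, 85], [0.046, -0.04, -0.0015, 0, 0, 0, 85], [0.046, -0.04, -0.0015, 0, 0, 0, 85], [0.046, -0.04, -0.0015, 0, 0, 0, 85], [0.046, -0.04, -0.0015, 0, 0, 0, 85], [0.046, -0.04, -0.0015, 0, 0, 0, 85], [0.012, -0.01, -0.0015, 0, 0, 0, 85], [0, 0, 0, 0, 0, 0, 85]]
  ]
}}

```text
t: 2.5
eef_pos: [0.5801, 0.2039, 0.2511]
orientation: [0.0, 0.983, 0.181, -0.001]
force: [-0.5, -0.1, -0.6]
gripper_width: 0.0853
grip_force: 0.0
```

```bash
cat >> h.py <<'E'
def yaw(T): return np.degrees(np.arctan2(T[1,0],T[0,0]))
def to(x,y,z,n=1):
    "shift in tool units, per row of n"
    T=T_tool(robot.sense()); return np.round(T[:3,:3].T@(np.array([x,y,z])-T[:3,3])/0.6/n,4)
E
python3 - <<'E'
from h import *
s=robot.sense(); T0=T_tool(s); print(s["t"],s["eef_pos"],yaw(T0),s["qpos"].round(2), s["force"].round(2))
im,d,K,T,p=shot("wrist"); cv2.imwrite("pics/w1.png",im); np.savez("w1.npz",im=im,d=d,K=K,T=T)
P=cloud(d,K,T)
def enc(m,nm):
    Q=P[m]; 
    if len(Q)>5: cc,rr=cv2.minEnclosingCircle((Q[:,:2]*1000).astype(np.float32)); print(nm,len(Q),np.median(Q[:,2]).round(4),np.round(cc,1),round(rr,1))
near=(np.hypot(P[...,0]-.58,P[...,1]-.203)<.08)&(d>0)
enc(near&(P[...,2]>.05)&(P[...,2]<.068),"stump")
for lo,hi in [(.135,.142),(.129,.134),(.123,.128),(.117,.121)]: enc(near&(P[...,2]>lo)&(P[...,2]<hi),(lo,hi))
print(np.histogram(P[near][:,2],bins=np.arange(.05,.15,.004)))
E
```

```text
2.5 [0.58007318 0.20389907 0.25114028] 20.87071984682716 [ 0.28  0.43  1.29 -0.    1.42  1.49] [-0.5  -0.13 -0.58]
stump 5419 0.0599 [580.5 202.2] 61.1
(0.135, 0.142) 3083 0.138 [585.7 201. ] 28.3
(0.129, 0.134) 734 0.132 [582.1 205.1] 32.5
(0.123, 0.128) 7 0.1265 [592.9 229. ] 8.4
(array([ 195,  105, 5074,   34,   17,    7,    0,    2,    4,    9,    6,
          5,    8,    3,    2,    1,    0,    1,    5,   13,  730, 1634,
       1471,    0]), array([0.05 , 0.054, 0.058, 0.062, 0.066, 0.07 , 0.074, 0.078, 0.082,
       0.086, 0.09 , 0.094, 0.098, 0.102, 0.106, 0.11 , 0.114, 0.118,
       0.122, 0.126, 0.13 , 0.134, 0.138, 0.142, 0.146]))
```

View pics/w1.png

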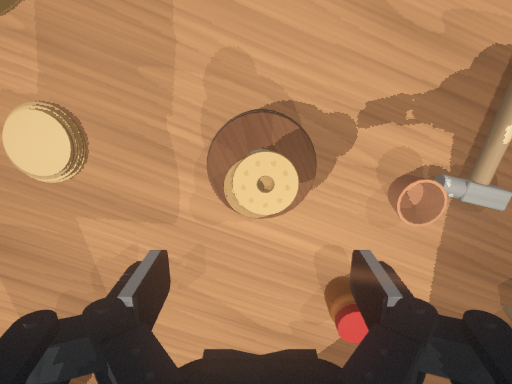

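The wrist view shows the top blank centred at about (265,184), a lower blank peeking out on its left at (226,190), and the stump centred at (262,163). The post axis is about (0.5803, 0.2025). I'll go down around the pile and squeeze it square in two directions.

{"api": "servo_tool", "payload": {
  "commands": [
    [[0, 0.0023, 0.035, 0, 0, 0, 85], [0, 0, 0.035, 0, 0, 0, 85], [0, 0, 0.035, 0, 0, 0, 85], [0, 0, 0.035, 0, 0, 0, 85], [0, 0, 0.035, 0, 0, 0, 85], [0, 0, 0.035, 0, 0, 0, 85], [0, 0, 0.032, 0, 0, 0, 85], [0, 0, 0, 0, 0, 0, 85]]
  ],
  "squeeze": 20
}}

```text
t: 3.35
eef_pos: [0.5792, 0.2002, 0.1046]
orientation: [0.0, 0.984, 0.18, -0.002]
force: [-0.8, 0.7, 0.3]
gripper_width: 0.085
grip_force: 0.0
```

{"api": "servo_tool", "payload": {
  "commands": [
    [[0, 0, 0, 0, 0, 0, 68], [0, 0, 0, 0, 0, 0, 64], [0, 0, 0, 0, 0, 0, 61], [0, 0, 0, 0, 0, 0, 58], [0, 0, 0, 0, 0, 0, 55], [0, 0, 0, 0, 0, 0, 52], [0, 0, 0, 0, 0, 0, 50], [0, 0, 0, 0, 0, 0, 50]]
  ]
}}

```text
t: 4.15
eef_pos: [0.5809, 0.2022, 0.108]
orientation: [-0.0, 0.984, 0.181, 0.001]
force: [-3.2, 2.9, 9.3]
gripper_width: 0.0554
grip_force: 19.2
```

{"api": "servo_tool", "payload": {
  "commands": [
    [[0, 0, 0, 0, 0, 0, 62], [0, 0, 0, 0, 0, 0, 75], [0, 0, 0, 0, 0, 0, 85], [0, 0, 0, 0, 0, -0.9, 85], [0, 0, 0, 0, 0, -0.9, 85], [0, 0, 0, 0, 0, -0.9, 85], [0, 0, 0, 0, 0, -0.9, 85], [0, 0, 0, 0, 0, -0.9, 85]]
  ]
}}

```text
t: 4.95
eef_pos: [0.5805, 0.2016, 0.1066]
orientation: [0.0, 0.878, 0.478, -0.0]
force: [0.9, 0.1, 0.3]
gripper_width: 0.0846
grip_force: 0.0
```

{"api": "servo_tool", "payload": {
  "commands": [
    [[0, 0, 0, 0, 0, -1, 85], [0, 0, 0, 0, 0, -1, 85], [0, 0, 0, 0, 0, -1, 85], [0, 0, 0, 0, 0, -1, 85], [0, 0, 0, 0, 0, -1, 85], [0, 0, 0, 0, 0, -1, 85], [0, 0, 0, 0, 0, -0.75, 85], [0, 0, 0, 0, 0, 0, 85]]
  ]
}}

```text
t: 5.75
eef_pos: [0.5805, 0.2017, 0.1066]
orientation: [-0.0, 0.567, 0.824, -0.0]
force: [-0.2, 0.6, -0.2]
gripper_width: 0.0852
grip_force: 0.0
```

{"api": "servo_tool", "payload": {
  "commands": [
    [[0, 0, 0, 0, 0, 0, 68], [0, 0, 0, 0, 0, 0, 64], [0, 0, 0, 0, 0, 0, 61], [0, 0, 0, 0, 0, 0, 58], [0, 0, 0, 0, 0, 0, 55], [0, 0, 0, 0, 0, 0, 52], [0, 0, 0, 0, 0, 0, 50], [0, 0, 0, 0, 0, 0, 50]]
  ]
}}

```text
t: 6.55
eef_pos: [0.581, 0.2019, 0.1072]
orientation: [0.0, 0.568, 0.823, 0.001]
force: [5.2, 1.3, 4.0]
gripper_width: 0.0553
grip_force: 20.9
```

{"api": "servo_tool", "payload": {
  "commands": [
    [[0, 0, 0, 0, 0, 0, 62], [0, 0, 0, 0, 0, 0, 75], [0, 0, 0, 0, 0, 0, 85], [0, 0, -0.04, 0, 0, 0, 85], [0, 0, -0.06, 0, 0, 0, 85], [0, 0, -0.06, 0, 0, 0, 85], [0, 0, -0.06, 0, 0, 0, 85], [0, 0, 0, 0, 0, 0, 85]]
  ]
}}

```text
t: 7.35
eef_pos: [0.5817, 0.2022, 0.244]
orientation: [0.002, 0.568, 0.823, 0.003]
force: [0.1, -0.2, -0.7]
gripper_width: 0.0852
grip_force: 0.0
```

```bash
cat > pile.py <<'E'
from h import *
import sys
s=robot.sense(); T0=T_tool(s); print(s["t"],s["eef_pos"],yaw(T0),s["qpos"].round(2))
im,d,K,T,p=shot("wrist"); f=sys.argv[1]; cv2.imwrite(f"pics/{f}.png",im); np.savez(f+".npz",im=im,d=d,K=K,T=T)
P=cloud(d,K,T); near=(np.hypot(P[...,0]-.58,P[...,1]-.203)<.08)&(d>0)
for lo,hi in [(.05,.068),(.135,.142),(.128,.134),(.122,.128)]:
    Q=P[near&(P[...,2]>lo)&(P[...,2]<hi)]
    if len(Q)>5: cc,rr=cv2.minEnclosingCircle((Q[:,:2]*1000).astype(np.float32)); print((lo,hi),len(Q),np.median(Q[:,2]).round(4),np.round(cc,1),round(rr,1))
# hole: dark/deep blob inside the top disc
m=near&(P[...,2]>.134); 
cn,hi=cv2.findContours(m.astype(np.uint8),cv2.RETR_CCOMP,cv2.CHAIN_APPROX_NONE)
for c,h in zip(cn,hi[0]):
    if len(c)>10:
        e=cv2.fitEllipse(c); print("hole" if h[3]>=0 else "outer",np.round(e[0],1),np.round(e[1],1),(plane(e[0],K,T,.138)[0]*1000).round(1))
x,y=np.round(plane(e[0],K,T,.138)[0][:2],3)*0
ys,xs=np.where(m); cv2.imwrite(f"pics/{f}c.png",cv2.resize(im[ys.min()-25:ys.max()+25,xs.min()-25:xs.max()+25],None,fx=4,fy=4))
E
python3 pile.py w2
```

```text
7.35 [0.58174262 0.20217009 0.24402484] 110.79051205724046 [ 0.27  0.44  1.31  0.    1.39 -0.09]
(0.05, 0.068) 6076 0.0599 [580.4 202.2] 61.2
(0.135, 0.142) 3203 0.138 [581.6 202.3] 28.2
(0.128, 0.134) 132 0.1311 [578.3 212.2] 25.9
(0.122, 0.128) 103 0.1249 [578.5 215.5] 24.5
outer [257.4 328.6] [133.  520.3] [630.8  71.9 138. ]
outer [257.4 188.9] [64.4 66.6] [581.  203.6 138. ]
hole [257.5 189.5] [16.9 18.6] [581.3 203.1 138. ]
```

View pics/w2c.png

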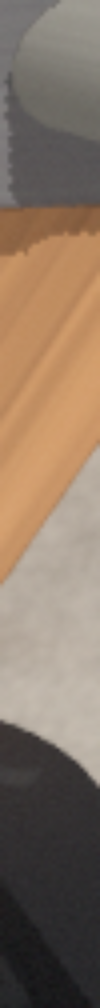

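{"api": "servo_tool", "payload": {
  "commands": [
    [[-0.03, -0.018, 0, 0, 0, 0, 85], [-0.067, -0.0387, 0, 0, 0, 0, 85], [-0.067, -0.0387, 0, 0, 0, 0, 85], [-0.067, -0.0387, 0, 0, 0, 0, 85], [-0.067, -0.0387, 0, 0, 0, 0, 80], [-0.067, -0.0387, 0, 0, 0, 0, 75], [-0.067, -0.0387, 0, 0, 0, 0, 70], [-0.067, -0.0387, 0, 0, 0, 0, 70]]
  ]
}}

```text
t: 8.2
eef_pos: [0.5237, -0.1412, 0.2375]
orientation: [-0.001, 0.568, 0.823, -0.0]
force: [0.4, -0.2, 1.1]
gripper_width: 0.07
grip_force: 0.0
```

{"api": "servo_tool", "payload": {
  "commands": [
    [[-0.067, -0.0387, 0.01, 0, 0, 0, 70], [-0.067, -0.0387, 0.02, 0, 0, 0, 70], [-0.037, -0.0207, 0.02, 0, 0, 0, 70], [0, 0, 0.02, 0, 0, 0, 70], [0, 0, 0, 0, 0, 0, 70], [0, 0, 0, 0, 0, 0, 70], [0, 0, 0, 0, 0, 0, 70], [0, 0, 0, 0, 0, 0, 70]]
  ]
}}

```text
t: 9.0
eef_pos: [0.5066, -0.2558, 0.1974]
orientation: [0.0, 0.567, 0.823, 0.0]
force: [-0.2, -0.3, -0.7]
gripper_width: 0.0701
grip_force: 0.0
```

```bash
python3 - <<'E'
from h import *
im=cv2.imread("pics/w2.png"); cv2.imwrite("pics/w2h.png",cv2.resize(im[140:240,207:307],None,fx=5,fy=5))
s=robot.sense(); T0=T_tool(s); print(s["t"],s["eef_pos"],yaw(T0),s["qpos"].round(2))
im,d,K,T,p=shot("wrist"); cv2.imwrite("pics/w3.png",im); P=cloud(d,K,T)
near=(np.hypot(P[...,0]-.507,P[...,1]+.256)<.05)&(d>0)
for lo,hi in [(.05,.058),(.096,.105)]:
    Q=P[near&(P[...,2]>lo)&(P[...,2]<hi)]
    cc,rr=cv2.minEnclosingCircle((Q[:,:2]*1000).astype(np.float32)); print((lo,hi),len(Q),np.median(Q[:,2]).round(4),np.round(cc,1),round(rr,1),Q.mean(0).round(4))
    if lo>.09: print("shift to above pin, z .064",to(cc[0]/1000,cc[1]/1000,.064))
E
```

```text
9.0 [ 0.50655647 -0.25575357  0.19740096] 110.85545921428675 [-0.53  0.37  1.51  0.    1.26 -0.9 ]
(0.05, 0.058) 3431 0.0549 [ 507.1 -257.2] 44.9 [ 0.5056 -0.2529  0.0549]
(0.096, 0.105) 784 0.1009 [ 507.2 -257.1] 12.9 [ 0.507  -0.2563  0.1008]
shift to above pin, z .064 [-2.100e-03  2.000e-04  2.222e-01]
```

View pics/w2h.png

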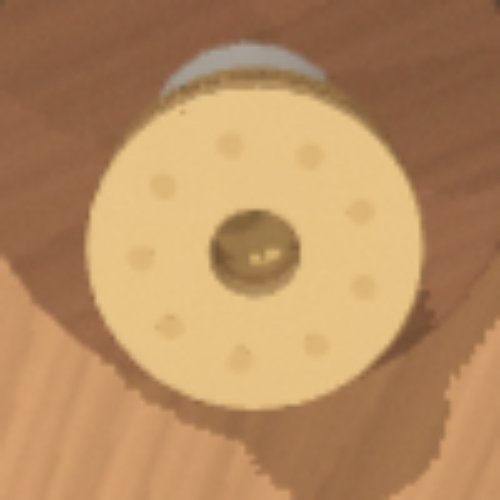

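The pile is well aligned: hole at crop (255,252), one clear opening through the pack with the bush showing below. Now I'll grip the pin.

{"api": "servo_tool", "payload": {
  "commands": [
    [[-0.002, 0, 0.04, 0, 0, 0, 70], [0, 0, 0.05, 0, 0, 0, 70], [0, 0, 0.05, 0, 0, 0, 70], [0, 0, 0.05, 0, 0, 0, 60], [0, 0, 0.032, 0, 0, 0, 50], [0, 0, 0, 0, 0, 0, 45], [0, 0, 0, 0, 0, 0, 35], [0, 0, 0, 0, 0, 0, 30]]
  ],
  "squeeze": 60
}}

```text
t: 9.85
eef_pos: [0.5073, -0.2578, 0.0652]
orientation: [0.001, 0.568, 0.823, 0.0]
force: [-0.7, -0.3, 0.6]
gripper_width: 0.0298
grip_force: 0.0
```

{"api": "servo_tool", "payload": {
  "commands": [
    [[0, 0, 0, 0, 0, 0, 26], [0, 0, 0, 0, 0, 0, 20], [0, 0, 0, 0, 0, 0, 20], [0, 0, -0.02, 0, 0, 0, 20], [0, 0, -0.06, 0, 0, 0, 20], [0, 0, -0.08, 0, 0, 0, 20], [0, 0, -0.08, 0, 0, 0, 20], [0, 0, 0, 0, 0, 0, 20]]
  ]
}}

```text
t: 10.65
eef_pos: [0.5084, -0.2586, 0.2155]
orientation: [0.006, 0.568, 0.823, 0.0]
force: [0.4, -0.9, -2.4]
gripper_width: 0.0244
grip_force: 60.2
```

```bash
python3 - <<'E'
from h import *
s=robot.sense(); print(s["t"],s["eef_pos"],yaw(T_tool(s)),s["force"],s["gripper_width"],s["wrist_torque"])
print(to(.581,.2025,.225))
E
```

```text
10.65 [ 0.5084258  -0.25856088  0.21553067] 110.78824036592839 [ 0.41573908 -0.92942473 -2.44833878] 0.024414315868702796 [-0.02760933  0.00707222 -0.00700603]
[ 0.6753  0.386  -0.0191]
```

{"api": "servo_tool", "payload": {
  "commands": [
    [[0.03, 0.017, -0.01, 0, 0, 0, 20], [0.05, 0.0286, -0.009, 0, 0, 0, 20], [0.056, 0.032, 0, 0, 0, 0, 20], [0.056, 0.032, 0, 0, 0, 0, 20], [0.056, 0.032, 0, 0, 0, 0, 20], [0.056, 0.032, 0, 0, 0, 0, 20], [0.056, 0.032, 0, 0, 0, 0, 20], [0.056, 0.032, 0, 0, 0, 0, 20]]
  ]
}}

```text
t: 11.45
eef_pos: [0.551, 0.028, 0.2192]
orientation: [-0.0, 0.568, 0.823, 0.0]
force: [0.4, -0.8, -3.4]
gripper_width: 0.0247
grip_force: 60.1
```

{"api": "servo_tool", "payload": {
  "commands": [
    [[0.056, 0.032, 0, 0, 0, 0, 20], [0.056, 0.032, 0, 0, 0, 0, 20], [0.056, 0.032, 0, 0, 0, 0, 20], [0.05, 0.0286, 0, 0, 0, 0, 20], [0.03, 0.017, 0, 0, 0, 0, 20], [0.011, 0.006, 0, 0, 0, 0, 20], [0, 0, 0, 0, 0, 0, 20], [0, 0, 0, 0, 0, 0, 20]]
  ]
}}

```text
t: 12.25
eef_pos: [0.5788, 0.2022, 0.219]
orientation: [-0.0, 0.568, 0.823, -0.0]
force: [0.5, 0.0, -2.8]
gripper_width: 0.0249
grip_force: 60.1
```

```bash
python3 - <<'E'
from h import *
s=robot.sense(); print(s["t"],s["eef_pos"],yaw(T_tool(s)),s["force"],s["gripper_width"],T_tool(s)[:3,2])
im,d,K,T,p=shot("wrist"); P=cloud(d,K,T); np.savez("w4.npz",im=im,d=d,K=K,T=T); cv2.imwrite("pics/w4.png",im)
cl=P[(np.hypot(P[...,0]-s["eef_pos"][0],P[...,1]-s["eef_pos"][1])<.012)&(d>0)]
print(np.histogram(cl[:,2],bins=np.arange(.12,.30,.01)))
t2=np.linalg.inv(T_tool(s))
# shank & tip points in tool frame
Q=P[(d>0)]@t2[:3,:3].T+t2[:3,3]
for lo,hi in [(.012,.02),(.02,.03),(.03,.04),(.04,.05),(.05,.06)]:
    q=Q[(np.abs(Q[:,2]-(lo+hi)/2)<(hi-lo)/2)&(np.hypot(Q[:,0],Q[:,1])<.02)]
    if len(q): print(lo,len(q),"y mid",(q[:,1].min()+q[:,1].max())/2,"y w",np.ptp(q[:,1]),"xmax",np.percentile(q[:,0],95),"zmax",q[:,2].max())
print(to(.581,.2025,.225))
E
```

```text
12.25 [0.57881532 0.20223978 0.21898331] 110.75629459922833 [ 0.54840858  0.00350258 -2.79665053] 0.024880830833606104 [-2.47002163e-04 -2.39269652e-04 -9.99999941e-01]
(array([  80,  430,    0,    0,   13,   97,  115,   23,    0,    1,    5,
          5,    2, 2382,    0,    0,    0]), array([0.12, 0.13, 0.14, 0.15, 0.16, 0.17, 0.18, 0.19, 0.2 , 0.21, 0.22,
       0.23, 0.24, 0.25, 0.26, 0.27, 0.28, 0.29]))
0.02 31 y mid 0.0005055357947565398 y w 0.009464827056906211 xmax 0.006408009323050125 zmax 0.02987775776946927
0.03 117 y mid 0.0008089792663211193 y w 0.011883480581638683 xmax 0.0065721917519199315 zmax 0.03975142749304303
0.04 99 y mid 0.0007848589018380481 y w 0.011034093412876644 xmax 0.006526210943148285 zmax 0.04999928837194595
0.05 1 y mid 0.0004680575172875123 y w 0.0 xmax 0.006117304988823716 zmax 0.050994725502616134
[-0.0005  0.0035 -0.0099]
```

View pics/w4.png

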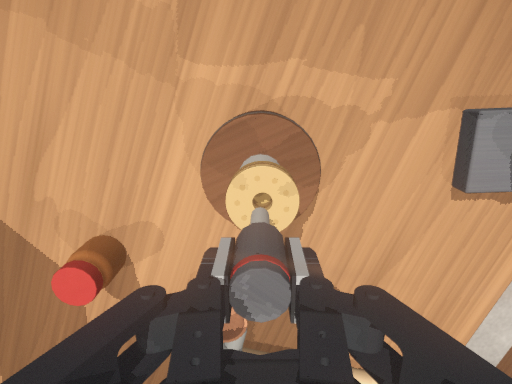

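The pin is held upright with its tip at about (260,212), just short of the blank hole at (262,201). Now I'll lower it through the blanks.

{"api": "servo_tool", "payload": {
  "commands": [
    [[-0.001, 0.003, 0, 0, 0, 0, 20], [0, 0, 0.012, 0, 0, 0, 20], [0, 0, 0.012, 0, 0, 0, 20], [0, 0, 0.012, 0, 0, 0, 20], [0, 0, 0.012, 0, 0, 0, 20], [0, 0, 0.01, 0, 0, 0, 20], [0, 0, 0.006, 0, 0, 0, 20], [0, 0, 0, 0, 0, 0, 20]]
  ]
}}

```text
t: 13.1
eef_pos: [0.5807, 0.2031, 0.18]
orientation: [-0.0, 0.568, 0.823, -0.0]
force: [0.3, -0.3, -3.8]
gripper_width: 0.0241
grip_force: 60.1
```

{"api": "servo_tool", "payload": {
  "commands": [
    [[0, 0, 0.004, 0, 0, 0, 20], [0, 0, 0.004, 0, 0, 0, 20], [0, 0, 0.003, 0, 0, 0, 20], [0, 0, 0, 0, 0, 0, 20], [0, 0, 0, 0, 0, 0, 20], [0, 0, 0, 0, 0, 0, 20], [0, 0, 0, 0, 0, 0, 20], [0, 0, 0, 0, 0, 0, 20]]
  ]
}}

```text
t: 13.9
eef_pos: [0.5808, 0.2032, 0.174]
orientation: [0.0, 0.568, 0.823, 0.0]
force: [-0.2, -0.7, -2.8]
gripper_width: 0.0245
grip_force: 60.1
```

{"api": "servo_tool", "payload": {
  "commands": [
    [[0, 0, 0.002, 0, 0, 0, 20], [0, 0, 0.002, 0, 0, 0, 20], [0, 0, 0.002, 0, 0, 0, 20], [0, 0, 0.001, 0, 0, 0, 20], [0, 0, 0, 0, 0, 0, 20], [0, 0, 0, 0, 0, 0, 20], [0, 0, 0, 0, 0, 0, 20], [0, 0, 0, 0, 0, 0, 20]]
  ]
}}

```text
t: 14.7
eef_pos: [0.5812, 0.2033, 0.1716]
orientation: [0.001, 0.568, 0.823, 0.001]
force: [-5.0, -1.7, 11.6]
gripper_width: 0.0248
grip_force: 61.8
```

{"api": "servo_tool", "payload": {
  "commands": [
    [[0, -0.001, 0, 0, 0, 0, 20], [0, -0.001, 0, 0, 0, 0, 20], [0, -0.001, 0, 0, 0, 0, 20], [0, -0.001, 0, 0, 0, 0, 20], [0, -0.001, 0, 0, 0, 0, 20], [0, 0, 0, 0, 0, 0, 20], [0, 0, 0, 0, 0, 0, 20], [0, 0, 0, 0, 0, 0, 20]]
  ]
}}

```text
t: 15.5
eef_pos: [0.5793, 0.2025, 0.1715]
orientation: [0.002, 0.568, 0.823, 0.002]
force: [4.6, 2.2, 6.5]
gripper_width: 0.0247
grip_force: 61.0
```

```bash
python3 -c "
from h import *
s=robot.sense(); print(s['t'],s['eef_pos'],s['force'],s['wrist_torque'])"
```

```text
15.5 [0.57930263 0.20252849 0.17152468] [4.58767099 2.17613723 6.50281119] [ 0.23226101 -0.95451852 -0.00111636]
```

{"api": "servo_tool", "payload": {
  "commands": [
    [[0, -0.001, 0.001, 0, 0, 0, 20], [0, -0.001, 0, 0, 0, 0, 20], [0, -0.001, 0, 0, 0, 0, 20], [0, -0.001, 0, 0, 0, 0, 20], [0, -0.001, 0, 0, 0, 0, 20], [0, -0.001, 0, 0, 0, 0, 20], [0, 0, 0, 0, 0, 0, 20], [0, 0, 0, 0, 0, 0, 20]]
  ]
}}

```text
t: 16.3
eef_pos: [0.5748, 0.201, 0.1693]
orientation: [0.0, 0.568, 0.823, 0.0]
force: [5.1, 2.3, 0.7]
gripper_width: 0.0247
grip_force: 60.4
```

```bash
python3 -c "
from h import *
s=robot.sense(); print(s['t'],s['eef_pos'],s['force'],s['wrist_torque'])"
```

```text
16.3 [0.57482472 0.20101029 0.16927738] [5.14811607 2.25301724 0.67639868] [ 0.60173725 -0.94569929 -0.02200028]
```

{"api": "servo_tool", "payload": {
  "commands": [
    [[0, 0, 0.002, 0, 0, 0, 20], [0, 0, 0.002, 0, 0, 0, 20], [0, 0, 0.001, 0, 0, 0, 20], [0, 0, 0, 0, 0, 0, 20], [0, 0, 0, 0, 0, 0, 20], [0, 0, 0, 0, 0, 0, 20], [0, 0, 0, 0, 0, 0, 20], [0, 0, 0, 0, 0, 0, 20]]
  ]
}}

```text
t: 17.1
eef_pos: [0.5749, 0.2015, 0.1665]
orientation: [0.0, 0.568, 0.823, 0.001]
force: [4.8, 5.9, 2.7]
gripper_width: 0.0245
grip_force: 60.7
```

```bash
python3 -c "
from h import *
s=robot.sense(); print(s['t'],s['eef_pos'],s['force'],s['wrist_torque'])"
```

```text
17.1 [0.57491719 0.20145708 0.16650775] [4.77959392 5.87434058 2.68719077] [ 1.23332835 -1.04093421  0.01080051]
```

{"api": "servo_tool", "payload": {
  "commands": [
    [[0.0016, 0.0006, 0, 0, 0, 0, 20], [0.0008, 0.0003, 0.001, 0, 0, 0, 20], [0, 0, 0.002, 0, 0, 0, 20], [0, 0, 0.002, 0, 0, 0, 20], [0, 0, 0, 0, 0, 0, 20], [0, 0, 0, 0, 0, 0, 20], [0, 0, 0, 0, 0, 0, 20], [0, 0, 0, 0, 0, 0, 20]]
  ]
}}

```text
t: 17.9
eef_pos: [0.5747, 0.2024, 0.1629]
orientation: [-0.0, 0.568, 0.823, 0.0]
force: [5.2, 2.4, -0.2]
gripper_width: 0.0243
grip_force: 60.6
```

```bash
python3 -c "
from h import *
s=robot.sense(); print(s['t'],s['eef_pos'],s['force'],s['wrist_torque'])"
```

```text
17.9 [0.5746684  0.20238881 0.16289743] [ 5.24068137  2.40125703 -0.15557157] [ 0.53458993 -1.1220784  -0.01349469]
```

{"api": "servo_tool", "payload": {
  "commands": [
    [[-0.0004, 0.001, 0.002, 0, 0, 0, 20], [0, 0.0005, 0.003, 0, 0, 0, 20], [0, 0, 0.004, 0, 0, 0, 20], [0, 0, 0.004, 0, 0, 0, 20], [0, 0, 0.004, 0, 0, 0, 20], [0, 0, 0.003, 0, 0, 0, 20], [0, 0, 0, 0, 0, 0, 20], [0, 0, 0, 0, 0, 0, 20]]
  ]
}}

```text
t: 18.7
eef_pos: [0.5754, 0.2024, 0.1509]
orientation: [-0.0, 0.568, 0.823, -0.0]
force: [-0.4, 1.8, -3.5]
gripper_width: 0.0247
grip_force: 60.0
```

```bash
python3 -c "
from h import *
s=robot.sense(); print(s['t'],s['eef_pos'],s['force'],s['wrist_torque'])"
```

```text
18.7 [0.57537208 0.20241714 0.15090631] [-0.41294852  1.80207613 -3.52453356] [ 0.32907602  0.0042804  -0.06020279]
```

Free so far. Next I'll seat it until the force rises.

{"api": "servo_tool", "payload": {
  "commands": [
    [[0, 0, 0.002, 0, 0, 0, 20], [0, 0, 0.002, 0, 0, 0, 20], [0, 0, 0.001, 0, 0, 0, 20], [0, 0, 0.001, 0, 0, 0, 20], [0, 0, 0.001, 0, 0, 0, 20], [0, 0, 0, 0, 0, 0, 20], [0, 0, 0, 0, 0, 0, 20], [0, 0, 0, 0, 0, 0, 20]]
  ]
}}

```text
t: 19.5
eef_pos: [0.5756, 0.2025, 0.1481]
orientation: [0.0, 0.568, 0.823, 0.0]
force: [-5.1, -0.1, 9.5]
gripper_width: 0.0245
grip_force: 61.4
```

```bash
python3 -c "
from h import *
s=robot.sense(); print(s['t'],s['eef_pos'],s['force'],s['wrist_torque'])"
```

```text
19.5 [0.57564574 0.20249732 0.14810429] [-5.14566297 -0.07214775  9.51374597] [ 0.07478375  0.89041858 -0.03959887]
```

Contact at z 0.148, which matches the head resting on the pack. Releasing and backing off.

{"api": "servo_tool", "payload": {
  "commands": [
    [[0, 0, -0.001, 0, 0, 0, 26], [0, 0, 0, 0, 0, 0, 32], [0, 0, 0, 0, 0, 0, 45], [0, 0, 0, 0, 0, 0, 60], [0, 0, -0.02, 0, 0, 0, 70], [0, 0, -0.05, 0, 0, 0, 70], [0, 0, -0.06, 0, 0, 0, 70], [0, 0, -0.06, 0, 0, 0, 70]]
  ]
}}

```text
t: 20.3
eef_pos: [0.5754, 0.2024, 0.2638]
orientation: [0.0, 0.568, 0.823, 0.0]
force: [0.5, 0.1, -0.1]
gripper_width: 0.07
grip_force: 0.0
```

{"api": "servo_tool", "payload": {
  "commands": [
    [[0, 0, -0.02, 0, 0, 0, 70], [0, 0, 0, 0, 0, 0, 70], [0, 0, 0, 0, 0, 0, 70], [0, 0, 0, 0, 0, 0, 70], [0, 0, 0, 0, 0, 0, 70], [0, 0, 0, 0, 0, 0, 70], [0, 0, 0, 0, 0, 0, 70], [0, 0, 0, 0, 0, 0, 70]]
  ]
}}

```text
t: 21.1
eef_pos: [0.5756, 0.2025, 0.2734]
orientation: [-0.0, 0.568, 0.823, -0.0]
force: [0.5, 0.1, 0.1]
gripper_width: 0.0699
grip_force: 0.0
```

```bash
python3 - <<'E'
from h import *
s=robot.sense(); print(s["t"],s["eef_pos"],s["force"].round(1))
im,d,K,T,p=shot("wrist"); P=cloud(d,K,T); cv2.imwrite("pics/w5.png",im)
near=(np.hypot(P[...,0]-.58,P[...,1]-.203)<.08)&(d>0)
for lo,hi in [(.05,.068),(.12,.131),(.135,.142),(.176,.192)]:
    Q=P[near&(P[...,2]>lo)&(P[...,2]<hi)]
    if len(Q)>5: cc,rr=cv2.minEnclosingCircle((Q[:,:2]*1000).astype(np.float32)); print((lo,hi),len(Q),np.median(Q[:,2]).round(4),np.percentile(Q[:,2],[5,95]).round(4),np.round(cc,1),round(rr,1))
sc,*_=shot("scene"); a=cv2.resize(sc[120:220,240:340],None,fx=4,fy=4); b=im[80:280,160:360]; b=cv2.resize(b,(400,400))
cv2.imwrite("pics/end.png",np.hstack([a,b]))
E
```

```text
21.1 [0.57557024 0.20247197 0.27343385] [0.5 0.1 0.1]
(0.05, 0.068) 5309 0.0599 [0.0581 0.0612] [580.2 201.9] 61.2
(0.12, 0.131) 80 0.1258 [0.1217 0.1304] [572.5 213.6] 25.3
(0.135, 0.142) 1692 0.138 [0.1367 0.1392] [576.5 202.6] 28.1
(0.176, 0.192) 893 0.1838 [0.1783 0.185 ] [575.9 203.8] 13.2
```

View pics/end.png

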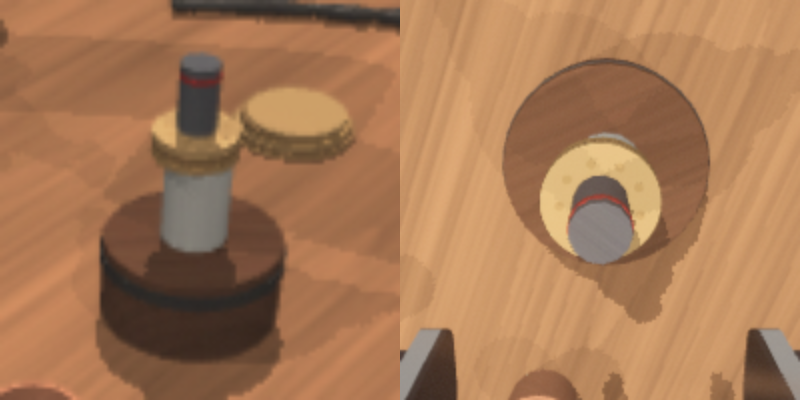

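The left half shows the pin upright, its head (200,95) flat on the aligned pack (196,140). The right half shows the head centred on the blank. The head top is at 0.184 and the pack top at 0.138, so the pin is fully home.

```bash
python3 -c "
from workcell import robot
print(robot.close_job())"
```

```text
the job is handed in; nothing more can be done
None
```

The job is handed in at about 21 s: the pin went through all three aligned blanks into the bore, measured fully home (head top 184 mm, pack top 138 mm above the bench), released, no blanks dropped; I did not re-measure the hammer, jar and cup, and no verdict came back.

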